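# Open the bonder's sample chamber and hold its cover up

## Task

Open the sample chamber: slide the probe carriage back along its rail until its arm is wholly clear of the cover, then tug the cover's pull bar upward to learn whether the cover is caught. If it will not come, turn the round black knob on the cover clockwise to free it; then raise the cover by its bar to about 40 degrees and finish holding it there by the bar, as it falls shut if let go. Leave everything else on the bench where it is.

Things in the scene. Friction and masses are not known exactly. Their poses are not given: they have to be found in the camera images.
- chamber: fixed unit: bare steel base plate (280 x 340 mm, top at 15 mm) with a box 140 (x) x 180 (y) mm, rim 75 mm above the table, shut by a grey cover. Origin on the table under the box's centre. x points from pull bar to hinge (away from the robot), y to the rail, which runs along x on the left, 125 mm off centre; z up. Stands anywhere, turned up to 0.2 rad
- carriage (a joint): travel in m of the black probe carriage (50 x 40 mm) on the rail: 0 front stop, 0.15 rear stop, growing along chamber +x. Its flat steel arm, 18 mm wide, reaches 40 mm in over the cover, 6 mm above it, and bars it from opening; it is clear behind the hinge from 0.13 on. Drags with about 3 N and stays where left
- post_top (a point): centre of the top of the carriage's upright steel grip post: 16 mm diameter, 50 mm tall, top 152 mm above the table; at chamber x = -0.05 + carriage, y = 0.125; moves with the carriage
- cover (a joint): angle in rad of the cover: 0 shut, growing as its near edge rises, stop at 1.1; hinge along chamber y. About 0.5 kg, falls shut by itself; 2 to 4 N at the bar lifts it. If caught it has about 0.05 rad of play (some 7 mm at the bar), then stops hard; if free it goes on rising. Nothing outside shows which; a tug of about 10 N tells
- cover_hinge (a point): point on the hinge axis, midway along the cover's far edge, 75 mm above the table, at chamber x = +0.07, y = 0; fixed
- cover_bar: pull bar: level round steel bar, 12 mm diameter, 76 mm long along chamber y, free to turn about its own axis between two end posts (10 mm thick, 78 mm apart) at the cover's near edge; 28 mm free under it. Origin mid-bar: when shut 119 mm above the table, 140 mm in front of the hinge axis and 44 mm above it. Moves with the cover; pinch it from above across chamber x
- catch (a joint): angle in rad of the catch's round knob, growing clockwise seen from above; starts at 0 to 0.2, stop at 1.25. A hidden tongue under the cover may or may not be hooked under a keeper at the start; from about 0.8 on it is surely unhooked. Turns with about 0.08 N m, stays where left; carried by the cover
- knob_top (a point): centre of the knob's top face. Knob: round, black, plain, 34 mm diameter (38 mm at its foot), 34 mm tall on the cover's top face (which is 85 mm above the table when shut), at chamber x = +0.01, y = 0; 80 mm behind the bar
- puck: bystander: brass lapping puck, 24 mm across, 22 mm tall, on the base plate in front of the box; origin under its centre
- collar: bystander: steel ring, 28 mm across, 12 mm tall, on the base plate in front of the box; origin under its centre
- tweezers: bystander: steel tweezers lying flat, 118 mm long, on the table; origin under the middle
- bottle: bystander: amber bottle with white cap, 52 mm across, 120 mm tall; origin under its centre
- wafer_tray: bystander: black open sorting tray, 100 x 120 x 22 mm; origin under its centre
- driver: bystander: screwdriver with grey handle, 160 mm long, lying flat; origin near its middle
- dish: bystander: shallow glass dish, 80 mm across, 18 mm tall; origin under its centre
- jar: bystander: white plastic jar, 56 mm across, 60 mm tall; origin under its centre

How it is judged:
On the way, in this order (a step that is already met when the one before it is completed fails the run):
1. the carriage is slid back until its arm is clear of the cover (value of joint carriage above 0.125 m), for 0.2 s.
2. the cover is tugged up (into its play or beyond) with the knob not yet turned (value of joint cover above 0.015 rad and value of joint catch below 0.35 rad), for 0.1 s.
3. the cover is raised by its bar (value of joint cover above 0.55 rad and contact force between the fingers and cover_bar above 0.5 N), for 0.3 s.
At the end, for the whole second after the job is handed in: The cover is held still at 0.55 to 0.9 rad (32 to 51 degrees) by fingers touching its pull bar (over 0.5 N, cover slower than 0.1 rad/s), and the carriage is still at 0.125 m or more (all of step 3 and value of joint cover below 0.9 rad and velocity of joint cover between -0.1 and 0.1 rad/s and value of joint carriage above 0.125 m); the arm keeps its last pose, push and grip.
It fails at once if a bystander is moved more than 30 mm (distance of any of puck, collar, tweezers, bottle, wafer_tray, driver, dish, jar from where it was at the start of the episode above 0.03 m).
It also fails if it takes over 66 s, if anything falls off the work surface, if the arm or the gripper's body presses on something with over 40 N, if the wrist force passes 120 N, or if a joint passes its speed limit or range.

## Robot

A 7-joint arm with a two-finger parallel gripper is mounted at the origin on the work surface. World frame = base frame: x ahead of the robot, y to its left, z up, the work surface at z = 0. Lengths are in m, angles in rad, forces in N, time in s.
With the tool pointing down it reaches from about 0.4 to 0.875 m from the base axis. Payload 19.3 kg.
Tool frame: the origin (TCP) lies at the very end of the fingers, on their centre line; the grasp point (between the pads) lies 19 mm behind it; z points along the fingers, y is the direction in which the jaws open and shut (so a half turn about z gives the same grasp; the last joint's range is limited). The gripper opens to 85 mm and grips with 20 to 120 N. Pads are 22 mm wide; open, the fingers measure 114 mm over their backs; the gripper's body (76 mm by 85 mm) begins 54 mm behind the grasp point. The pads swing forward as they close: fully open they stand 13 mm farther back than shut.
Start: joints at [1.218, 0.521, -0.036, 1.599, 0.021, 1.021, -0.113], TCP at [0.174, -0.6, 0.231] pointing down, gripper open.
Joint ranges: [-2.91, 2.91], [-0.3, 2.13], [-1.5, 1.42], [0.17, 2.43], [-1.26, 4.41], [0.16, 1.93], [-2.52, 2.52]. Speed limits (rad/s): [1.89, 1.89, 2.39, 2.39, 3.01, 3.01, 3.01].

## Interface

Orientations are given as a 3x3 rotation matrix whose columns are the frame's x, y, z axes.
In Python, from bench import arm gives the robot as it stands. The module is installed in compiled form; this text tells all that it offers.
- The arm moves only by the tool drive_tool, never from a script. Its arguments are lists of equal length, an entry for each row: "delta_pos": the shift along the tool's x, y, z in mm, a list of three; "turn": the turn about the tool's z in rad; "gripper": the gripper command: -1 is fully open, 1 is shut, values between are in proportion. In form: {"delta_pos": [[tx, ty, tz], ...], "turn": [turn, ...], "gripper": [gripper, ...]}. A call has 1 to 12 rows; each row is the pose to reach, as a shift and turn from the pose measured when the call began, along the tool's axes at that moment; what a row does not reach only later rows make up. A row lasts 1/12 s, in which the tool goes at most 41.7 mm and 7.16 degrees, less where a joint would pass 70% of its speed; a pose out of reach is approached as far as the arm can. A call with a gripper value outside its range is refused whole. The fingers move at their own pace and stop on an object; "grip_force" is the grip in N (left out, the last holds). Time passes only in rows, so rows that repeat a pose let the fingers close. It gives the time, the measured TCP pose, the force and the opening at its end, in the units of the state.
- arm.get_state(): the state, without advancing time (a new reading comes with each control period).
- arm.get_image(name): name is "scene" or "top" or "wrist"; returns (picture, depth): 400x640x3 uint8, blue, green, red; 400x640 float32, m along the optical axis (not along the pixel's ray), 0 where there is no reading.
- arm.camera_info(name): a dict with "intrinsics" (3x3 intrinsics, pixels), "dist_coeffs" ([k1, k2, p1, p2, k3] as OpenCV has them; the pictures are not rectified), "rvec" (rotation vector, rad) and "tvec" (3), from world to camera coordinates, as OpenCV has them; the wrist camera has in their place "hand_eye" (4x4, takes a point from camera to tool coordinates, whose origin is the TCP and whose axes are the flange's). Camera axes: x right, y down, z forward; pixel columns grow to the right and rows downward; lengths in m; the calibration is good to about 2 mm. A picture is of the moment at which its call begins: read the wrist's pose just before it. camera_info takes no time and is no camera call.
- arm.close_job(): hands the job in, once; it reports no verdict.
The state is a dict: "time_s": time; "joint_positions": joint angles; "joint_vel": joint speeds; "joint_efforts": joint torques, N m; "eef_pos": TCP position; "tcp_rot": TCP orientation; "force": force on the tool from outside, world axes, zero at the start; "moment": the same for the moment, N m; "grip_width": finger opening in m.
Only numpy, scipy, OpenCV 4.12 (cv2) and the standard library are available. Lean on these libraries where they do the work, as an engineer would, in place of code of your own. Each camera call takes 0.05 s, during which the arm holds its last target.

## Working session

There is one attempt and no reset: what is moved stays moved. The work goes in short steps, Python scripts to look and compute and a tool call to move; the robot and the scene stay as the last step left them, time stands still between calls to the robot, and variables do not carry over. Pictures are saved under pics/ and viewed, and the job is handed in when it is done.

Besides the shell and the picture viewer there is one more tool, called after "Call:" as name(argument=value, ...) on one line, values as JSON. drive_tool: Moves the arm, as the interface text tells. Its arguments: {"type":"object","properties":{"delta_pos":{"type":"array","items":{"type":"array","items":{"type":"number"}}},"turn":{"type":"array","items":{"type":"number"}},"gripper":{"type":"array","items":{"type":"number"}},"grip_force":{"type":"number"}},"required":["delta_pos","turn","gripper"]}

```bash
mkdir -p pics; python3 - <<'E'
from bench import arm
import cv2,numpy as np
np.set_printoptions(precision=4,suppress=True)
s=arm.get_state();print(s)
for n in ["scene","top"]:
    im,d=arm.get_image(n);cv2.imwrite(f"pics/{n}0.png",im);np.save(f"{n}0.npy",d)
    i=arm.camera_info(n);print(n,i)
print(arm.camera_info("wrist"))
E
```

```text
{'time_s': 0.0, 'joint_positions': array([ 1.2178,  0.522 , -0.0363,  1.6   ,  0.0212,  1.0211, -0.1128]), 'joint_vel': array([ 0.0012,  0.0011, -0.0003, -0.0005,  0.0001, -0.0003,  0.0014]), 'joint_efforts': array([ -0.0013, -92.7121,   1.9795, -36.9924,   0.0178,   0.0085,
        -0.    ]), 'eef_pos': array([ 0.1743, -0.5999,  0.2307]), 'tcp_rot': array([[ 0.9603,  0.279 , -0.0004],
       [ 0.279 , -0.9603,  0.0011],
       [-0.0001, -0.0012, -1.    ]]), 'force': array([ 0.4821, -0.4599,  1.0364]), 'moment': array([-0.0234, -0.0084,  0.0042]), 'grip_width': 0.08553689140681144}
scene {'intrinsics': array([[363.8127,   0.    , 318.3147],
       [  0.    , 363.8127, 198.4815],
       [  0.    ,   0.    ,   1.    ]]), 'dist_coeffs': array([0.0295, 0.    , 0.    , 0.    , 0.    ]), 'rvec': array([ 2.0031,  1.1648, -0.5372]), 'tvec': array([-0.2395, -0.171 ,  1.6707])}
top {'intrinsics': array([[495.3248,   0.    , 326.7391],
       [  0.    , 495.3248, 192.2892],
       [  0.    ,   0.    ,   1.    ]]), 'dist_coeffs': array([0.0427, 0.    , 0.    , 0.    , 0.    ]), 'rvec': array([ 2.073 , -2.108 ,  0.2494]), 'tvec': array([0.0249, 0.5158, 1.3992])}
{'intrinsics': array([[293.9027,   0.    , 324.1629],
       [  0.    , 293.9027, 193.4618],
       [  0.    ,   0.    ,   1.    ]]), 'dist_coeffs': array([0.0182, 0.    , 0.    , 0.    , 0.    ]), 'hand_eye': array([[-0.0005, -0.9526, -0.3043,  0.0779],
       [ 1.    , -0.0009,  0.001 ,  0.0014],
       [-0.0013, -0.3043,  0.9526, -0.1419],
       [ 0.    ,  0.    ,  0.    ,  1.    ]])}
```

View pics/scene0.png

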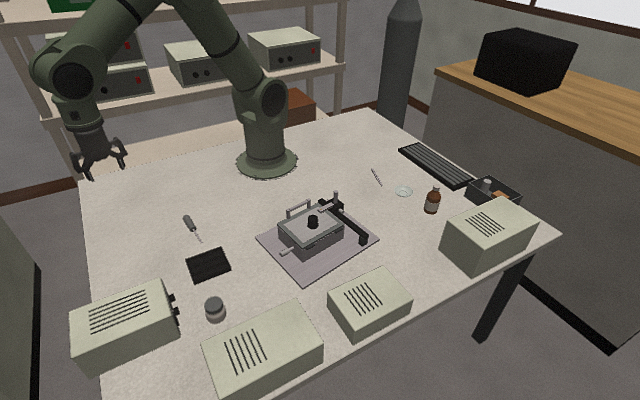

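View pics/top0.png

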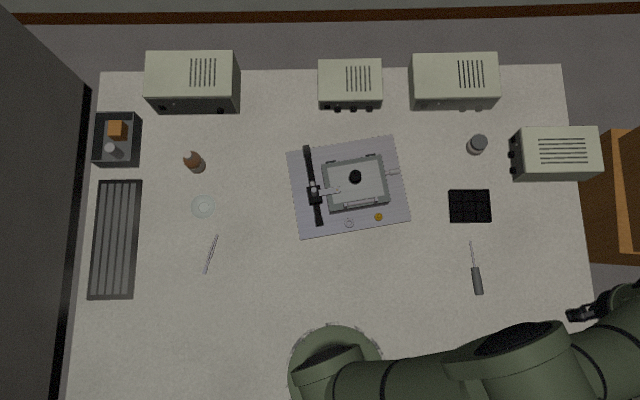

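The chamber shows at about (352,187) in the top view: rail on its left, knob at (355,177), bar near (361,205), post near (313,185). I'll zoom in.

```bash
cat > h.py <<'E'
from bench import arm
import cv2,numpy as np
np.set_printoptions(precision=4,suppress=True)
def ext(n,st=None):
    i=arm.camera_info(n)
    if n=="wrist":
        T=np.eye(4);T[:3,:3]=st["tcp_rot"];T[:3,3]=st["eef_pos"]
        M=T@i["hand_eye"];return i,M[:3,:3],M[:3,3]
    R=cv2.Rodrigues(np.array(i["rvec"]))[0];return i,R.T,-R.T@np.array(i["tvec"]).ravel()
def cast(n,px,z,st=None):
    i,R,c=ext(n,st)
    p=cv2.undistortPoints(np.array(px,float).reshape(-1,1,2),i["intrinsics"],i["dist_coeffs"]).reshape(-1,2)
    d=np.c_[p,np.ones(len(p))]@R.T
    return c+d*((z-c[2])/d[:,2])[:,None]
def proj(n,P,st=None):
    i,R,c=ext(n,st);r=cv2.Rodrigues(R.T)[0]
    return cv2.projectPoints(np.array(P,float).reshape(-1,1,3),r,-R.T@c,i["intrinsics"],i["dist_coeffs"])[0].reshape(-1,2)
E
python3 - <<'E'
import cv2
im=cv2.imread("pics/top0.png")
cv2.imwrite("pics/top0c.png",cv2.resize(im[125:250,280:420],None,fx=5,fy=5,interpolation=cv2.INTER_CUBIC)[:600])
E
```

```text
(no output)
```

View pics/top0c.png

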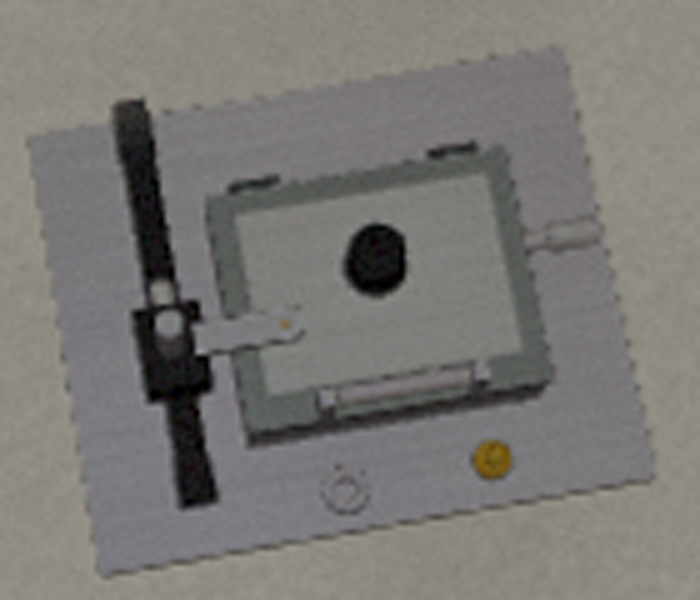

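```bash
python3 - <<'E'
from h import *
f=lambda p:np.array(p,float)/5+[280,125]-0.4
C=cast("top",f([(28,135),(562,47),(655,480),(103,577)]),0.015)
print(C, [np.linalg.norm(C[i]-C[i-1]) for i in range(4)])
o=C.mean(0)
xa=(C[0]+C[1]-C[2]-C[3])[:2];ya=(C[0]+C[3]-C[1]-C[2])[:2]
yaw1=np.arctan2(xa[1],xa[0]);yaw2=np.arctan2(-ya[0],ya[1]);print("cent",o,yaw1,yaw2)
yaw=(yaw1+yaw2)/2
_,_,c=ext("top");print("cam",c)
k=cast("top",f([(376,255)]),.119)[0];b=cast("top",f([(325,399),(483,375)]),.122);p=cast("top",f([(170,322),(162,292)]),.152)
R=np.array([[np.cos(yaw),-np.sin(yaw)],[np.sin(yaw),np.cos(yaw)]])
for n,q in [("knob",k),("b0",b[0]),("b1",b[1]),("barmid",b.mean(0)),("p0",p[0]),("p1",p[1])]:
    print(n,q,"in chamber",R.T@(q-o)[:2])
# refine the origin by depth
d=np.load("top0.npy");print(d[177,355],d[187,313])
E
```

```text
[[ 0.6608  0.1436  0.015 ]
 [ 0.7126 -0.1912  0.015 ]
 [ 0.4361 -0.2339  0.015 ]
 [ 0.383   0.0978  0.015 ]] [np.float64(0.2815939207815637), np.float64(0.33884897143011145), np.float64(0.2798401541767081), np.float64(0.33588613235563064)]
cent [ 0.5481 -0.0459  0.015 ] 0.1583912120397985 0.15616455103295657
cam [0.1654 0.0122 1.4822]
knob [ 0.55   -0.0649  0.119 ] in chamber [-0.0011 -0.019 ]
b0 [ 0.4656 -0.0336  0.122 ] in chamber [-0.0795  0.0251]
b1 [ 0.4779 -0.1228  0.122 ] in chamber [-0.0814 -0.065 ]
barmid [ 0.4718 -0.0782  0.122 ] in chamber [-0.0805 -0.0199]
p0 [0.5042 0.0522 0.152 ] in chamber [-0.028   0.1038]
p1 [0.5215 0.0565 0.152 ] in chamber [-0.0103  0.1054]
1.4173589 1.3696893
```

```bash
python3 - <<'E'
from h import *
d=np.load("top0.npy")
i,R,c=ext("top")
for v in range(178,206,1):
    row=[]
    for u in range(307,326,2):
        p=cv2.undistortPoints(np.array([[[u,v]]],float),i["intrinsics"],i["dist_coeffs"])[0,0]
        w=c+R@(np.r_[p,1]*d[v,u]); row.append("%4d"%(w[2]*1000))
    print(v,*row)
im=cv2.imread("pics/scene0.png")
cv2.imwrite("pics/scene0c.png",cv2.resize(im[180:290,250:390],None,fx=5,fy=5,interpolation=cv2.INTER_CUBIC))
E
```

```text
178   17   68   60   62   12   19   19   15   80   83
179   14   63   62   60   16   16   16   12   71   79
180   13   60   62   62   14   21   13   14   52   84
181   15   65   58   91   17   11   14   17   32   83
182   11   67   90   91    6   18   17   15   15   84
183   19   62   92   94   61   18   18   16   13   88
184   11   54   94   88   68   10   12   21   11   79
185   23   62   89   90   65   99  109   12   16   77
186   16   61  102  105  101  102   99   12   14   82
187  101   97  100  156  103  100   96   15   14   82
188  106  101  149  158  152  104   98   14   15   83
189   99   98  152  151  151   99  102   12  106  102
190  102  101  155  151  152  102  105  101  102  101
191   98  100  153  147  155  104  104  102  103  106
192  108   98  146  151  149   98  104  107  109   98
193  101  102  121  140  135  100  101  102  107  111
194  101  100  109  124  122   99  104  107  105  108
195  103  102   98  117  113  106  107  104  105   95
196   13   97   99  104  105  102  100   95   14   15
197   13   99   95  101  102  101   97  100   18   19
198   17  104  102  105   95   95  107  106   18   17
199   15  104  100  107  100  102   99  104   14    8
200   17  100  103  101  108  102  105   99   11   17
201   18   97  103   98  101   98   99  103   12   11
202   13  102   99  104   99  101   94   88   19   15
203   15   98   99   92   88   85   86   75   18   18
204   11   91   91   79   74   69   14   16   22   18
205   18   75   72   64   68   61   61   12   14   11
```

View pics/scene0c.png

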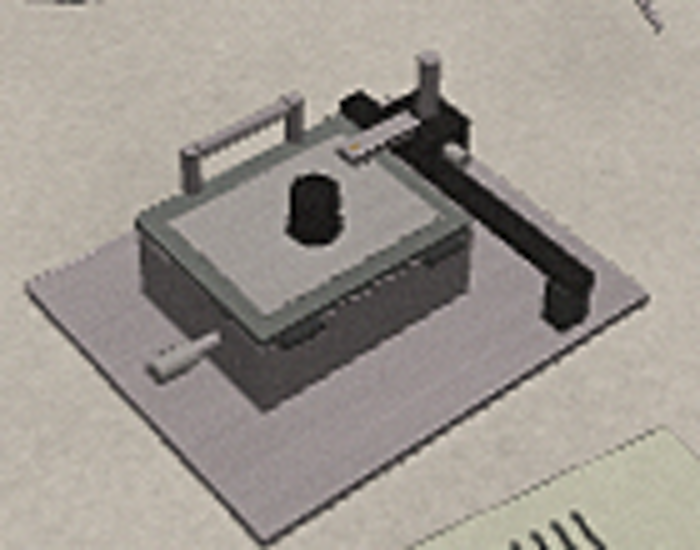

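The post top is the bright disc at top-view (313,190), with depth z≈0.152. The chamber origin is ≈(0.541,-0.067), yaw 0.157, and the carriage is at ≈0.03. Bar, knob and post agree with each other to about 2 mm. Moving over to the post.

Call:
drive_tool(delta_pos=[[40,-22,0],[80,-45,0],[120,-67,0],[155,-90,0],[190,-112,0],[225,-135,0],[260,-158,0],[290,-185,0],[315,-212,0],[340,-240,0],[360,-270,0],[380,-300,0]], turn=[-0.1,-0.2,-0.3,-0.4,-0.5,-0.6,-0.7,-0.8,-0.9,-1.0,-1.1,-1.2], gripper=[-1,-1,-0.5,0,0,0,0,0,0,0,0,0], grip_force=20)

```text
time_s: 1.1
eef_pos: [0.456, -0.2035, 0.231]
tcp_rot: [[0.082, 0.997, -0.0], [0.997, -0.082, 0.001], [0.001, -0.001, -1.0]]
force: [1.3, -0.2, 0.4]
grip_width: 0.043
```

```bash
cat >> h.py <<'E'
def to_tool(target,yaw_y=None,st=None):
    """delta in mm in tool axes to reach world target, and turn to bring tool y to yaw_y"""
    st=st or arm.get_state();R=st["tcp_rot"]
    d=R.T@(np.array(target)-st["eef_pos"])*1000
    t=None
    if yaw_y is not None:
        y=R[:,1];cur=np.arctan2(y[1],y[0]);t=-((yaw_y-cur+np.pi)%(2*np.pi)-np.pi)
    return d,t
def ch(x,y,z,O=(.5406,-.0671),yaw=.157):
    c,s=np.cos(yaw),np.sin(yaw);return np.array([O[0]+c*x-s*y,O[1]+s*x+c*y,z])
E
python3 - <<'E'
from h import *
s=arm.get_state();print(s["time_s"],s["eef_pos"],s["joint_positions"],s["grip_width"],s["force"])
print(to_tool([.504,.053,.231],.157,s))
E
```

```text
1.1 [ 0.456  -0.2035  0.231 ] [ 0.6625  0.3516 -0.4566  1.907   0.1899  0.9259  0.0331] 0.04295096763075071 [ 1.3383 -0.2128  0.4245]
(array([259.5345,  26.8083,   0.2524]), np.float64(-0.23920796272465816))
```

Call:
drive_tool(delta_pos=[[40,4,0],[80,8,0],[120,12,0],[160,16,0],[200,20,0],[230,24,0],[260,27,0],[260,27,0],[260,27,0]], turn=[-0.06,-0.12,-0.18,-0.24,-0.24,-0.24,-0.24,-0.24,-0.24], gripper=[0,0,0,0,0,0,0,0,0])

```text
time_s: 1.85
eef_pos: [0.5041, 0.055, 0.231]
tcp_rot: [[-0.16, 0.987, -0.001], [0.987, 0.16, 0.002], [0.002, -0.001, -1.0]]
force: [0.6, -0.9, -0.1]
grip_width: 0.0426
```

```bash
python3 - <<'E'
from h import *
s=arm.get_state();print(s["time_s"],s["eef_pos"],s["tcp_rot"],s["joint_positions"],s["grip_width"],s["force"])
im,d=arm.get_image("wrist")
P=[ch(-.018,.125,.152),ch(.01,0,.119),ch(-.07,0,.125),ch(-.07,.038,.125),ch(-.07,-.038,.125)]
for q in proj("wrist",P,s):
    print(q);cv2.circle(im,tuple(int(round(a)) for a in q),3,(0,0,255),1)
cv2.imwrite("pics/w1.png",im)
E
```

```text
1.85 [0.5041 0.055  0.231 ] [[-0.1601  0.9871 -0.001 ]
 [ 0.9871  0.1601  0.0016]
 [ 0.0017 -0.0007 -1.    ]] [ 0.2361  0.3848 -0.5929  1.8834  0.2584  0.9506 -0.3138] 0.04259047575405813 [ 0.5549 -0.8913 -0.144 ]
[322.6982 201.9405]
[349.8294 305.9652]
[271.1381 309.7595]
[269.1989 277.0532]
[272.917  340.1587]
```

View pics/w1.png

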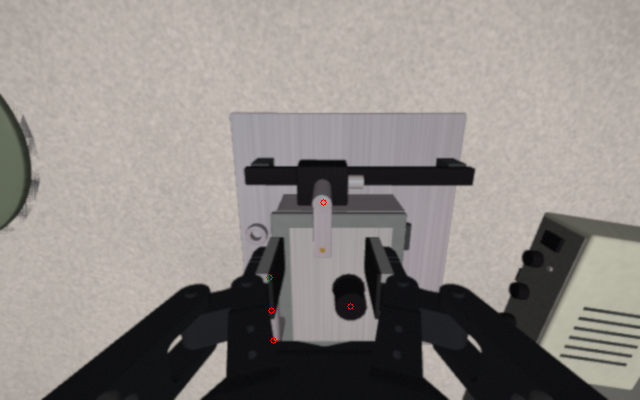

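The predicted post top lands on the post's end at (323,202), and the knob agrees at (350,306). Descending, then pushing.

Call:
drive_tool(delta_pos=[[0,0,30],[0,0,60],[0,0,90],[0,0,114],[0,0,116],[0,0,116],[0,5,116],[0,10,116],[0,15,116],[0,20,116],[0,26,116],[0,32,116]], turn=[0,0,0,0,0,0,0,0,0,0,0,0], gripper=[0,0,0,0,0,0,0,0,0,0,0,0])

```text
time_s: 2.9
eef_pos: [0.5361, 0.0587, 0.1152]
tcp_rot: [[-0.158, 0.987, -0.001], [0.987, 0.158, 0.001], [0.001, -0.001, -1.0]]
force: [-3.5, -0.8, 2.6]
grip_width: 0.0425
```

Call:
drive_tool(delta_pos=[[0,8,0],[0,17,0],[0,26,0],[0,35,0],[0,44,0],[0,53,0],[0,62,0],[0,70,0],[0,78,0],[0,84,0],[0,88,0],[0,90,0]], turn=[0,0,0,0,0,0,0,0,0,0,0,0], gripper=[0,0,0,0,0,0,0,0,0,0,0,0])

```text
time_s: 3.9
eef_pos: [0.6255, 0.0731, 0.1151]
tcp_rot: [[-0.158, 0.987, -0.001], [0.987, 0.158, 0.001], [0.001, -0.001, -1.0]]
force: [-3.0, -1.1, 2.0]
grip_width: 0.0428
```

```bash
python3 - <<'E'
from h import *
s=arm.get_state();print(s["time_s"],s["eef_pos"],s["force"],s["joint_positions"])
im,d=arm.get_image("scene");cv2.imwrite("pics/s2.png",cv2.resize(im[150:290,230:410],None,fx=4,fy=4,interpolation=cv2.INTER_CUBIC))
im,d=arm.get_image("top");cv2.imwrite("pics/t2.png",cv2.resize(im[125:250,270:430],None,fx=4,fy=4,interpolation=cv2.INTER_CUBIC))
E
```

```text
3.9 [0.6255 0.0731 0.1151] [-2.9621 -1.0785  1.9779] [ 0.1135  0.7062 -0.4918  1.6623  0.4083  0.8776 -0.3847]
```

View pics/s2.png

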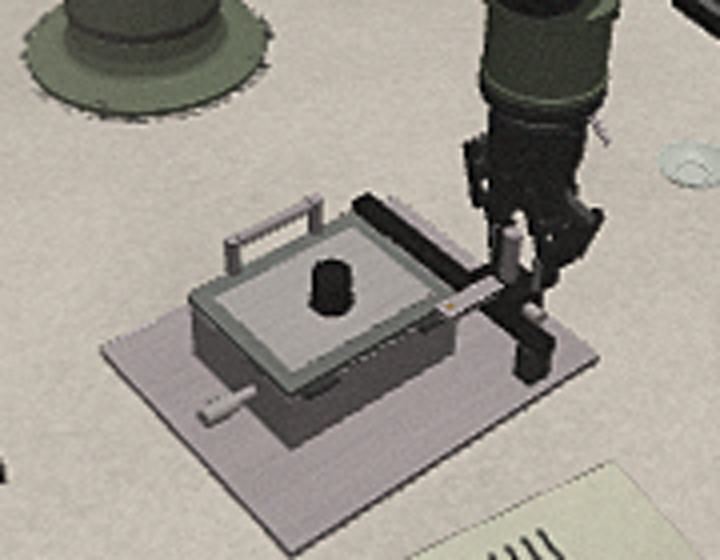

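View pics/t2.png

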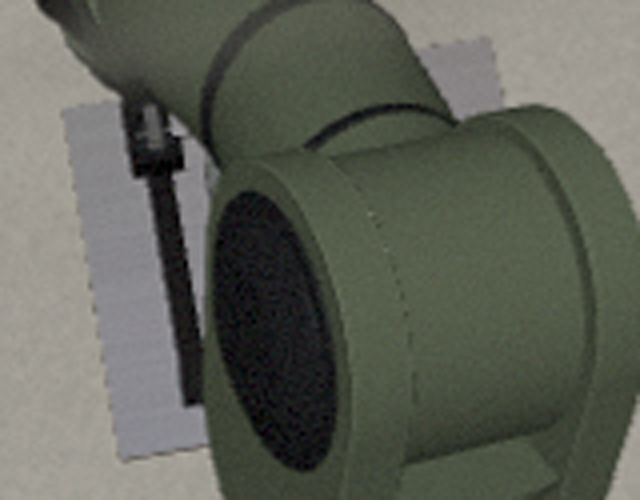

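The carriage is back: in the scene crop its arm at about (470,295) sits past the cover's far edge. I'll back off, rise, and check the post from the new view.

Call:
drive_tool(delta_pos=[[0,-4,0],[0,-8,0],[0,-8,-30],[0,-8,-65],[0,-8,-95],[-35,-40,-95],[-60,-75,-95],[-85,-110,-95],[-105,-140,-95],[-120,-165,-95],[-125,-175,-95],[-125,-175,-95]], turn=[0,0,0,0,0,0,0,0,0,0,0,0], gripper=[0,0,0,0,0,0,0,0,0,0,0,0])

```text
time_s: 5.0
eef_pos: [0.4701, -0.0804, 0.2103]
tcp_rot: [[-0.155, 0.988, -0.001], [0.988, 0.155, -0.001], [-0.001, -0.001, -1.0]]
force: [0.9, -0.4, -0.0]
grip_width: 0.0426
```

```bash
python3 - <<'E'
from h import *
s=arm.get_state();print(s["time_s"],s["eef_pos"],s["force"],s["joint_positions"])
print(to_tool(ch(-.07,0,.103),.157,s))
p=cast("scene",[(358.2,207.7)],.152)[0];print("post scene",p,(p-ch(0,0,0))[:2]@[.9877,.1564]+.05)
s=arm.get_state()
im,d=arm.get_image("wrist")
P=[ch(.09,.125,.152),ch(.01,0,.119),ch(-.07,0,.125),ch(-.07,.038,.125),ch(-.07,-.038,.125)]
for q in proj("wrist",P,s):
    print(q);cv2.circle(im,tuple(int(round(a)) for a in q),3,(0,0,255),1)
cv2.imwrite("pics/w3.png",im)
E
```

```text
5.0 [ 0.4701 -0.0804  0.2103] [ 0.9425 -0.3789 -0.0054] [ 0.5003  0.3598 -0.57    1.9791  0.2516  0.8724 -0.0489]
(array([  2.1756,   1.8347, 107.3152]), np.float64(-0.0017289549614862842))
post scene [0.6147 0.0714 0.152 ] 0.14484644048996909
[601.3391   4.9994]
[422.4058 192.6864]
[326.1708 195.1193]
[326.1637 148.4457]
[326.1789 237.4627]
```

View pics/w3.png

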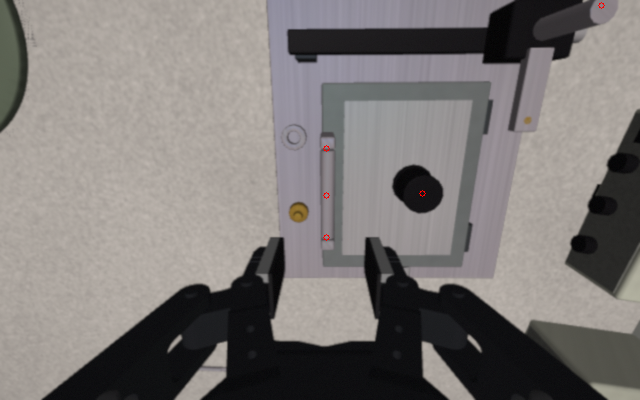

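The arm is clear (carriage ≈0.142). The bar ends at (327,145) and (327,243) and the knob at (422,193) agree with prediction. Descending on the bar and gripping it.

Call:
drive_tool(delta_pos=[[2,2,35],[2,2,70],[2,2,100],[2,2,107],[2,2,107],[2,2,107],[2,2,107],[2,2,107],[2,2,107],[2,2,107],[2,2,107],[2,2,107]], turn=[0,0,0,0,0,0,0,0,0,0,0,0], gripper=[0,0,0,0,0,0.3,0.6,1,1,1,1,1], grip_force=50)

```text
time_s: 6.05
eef_pos: [0.4723, -0.0768, 0.1043]
tcp_rot: [[-0.156, 0.988, -0.001], [0.988, 0.156, -0.001], [-0.0, -0.001, -1.0]]
force: [-8.0, 1.9, -1.3]
grip_width: 0.0103
```

Call:
drive_tool(delta_pos=[[0,-1,-2],[0,-1,-4],[0,-1,-6],[0,-1,-6],[0,-1,-6]], turn=[0,0,0,0,0], gripper=[1,1,1,1,1])

```text
time_s: 6.47
eef_pos: [0.4748, -0.0764, 0.1124]
tcp_rot: [[-0.156, 0.988, 0.007], [0.988, 0.156, 0.0], [-0.001, 0.006, -1.0]]
force: [14.7, 4.2, -9.6]
grip_width: 0.0099
```

Call:
drive_tool(delta_pos=[[0,0,-1],[0,0,-2],[0,0,-2],[0,0,-2]], turn=[0,0,0,0], gripper=[1,1,1,1])

```text
time_s: 6.8
eef_pos: [0.4762, -0.0762, 0.1157]
tcp_rot: [[-0.156, 0.988, 0.01], [0.988, 0.156, 0.0], [-0.001, 0.01, -1.0]]
force: [6.7, 1.9, -6.6]
grip_width: 0.0103
```

Call:
drive_tool(delta_pos=[[0,1,-2],[0,2,-4],[0,2,-5],[0,2,-5],[0,2,-5]], turn=[0,0,0,0,0], gripper=[1,1,1,1,1])

```text
time_s: 7.22
eef_pos: [0.4786, -0.0758, 0.121]
tcp_rot: [[-0.156, 0.988, 0.011], [0.988, 0.156, 0.0], [-0.001, 0.011, -1.0]]
force: [5.0, 1.4, -6.5]
grip_width: 0.0103
```

```bash
python3 - <<'E'
from h import *
s=arm.get_state();print(s["time_s"],s["eef_pos"],s["force"],s["moment"],s["grip_width"])
im,d=arm.get_image("scene");cv2.imwrite("pics/s4.png",cv2.resize(im[165:265,250:375],None,fx=6,fy=6,interpolation=cv2.INTER_CUBIC))
im,d=arm.get_image("wrist");cv2.imwrite("pics/w4.png",im)
E
```

```text
7.2167 [ 0.4786 -0.0758  0.121 ] [ 4.9746  1.3515 -6.4676] [ 0.4764 -0.933  -0.0094] 0.010309770599665927
```

View pics/s4.png

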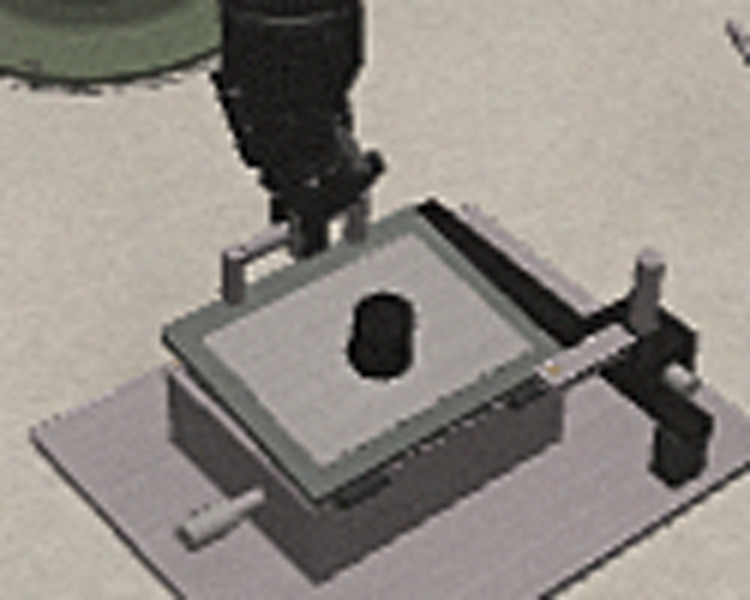

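View pics/w4.png

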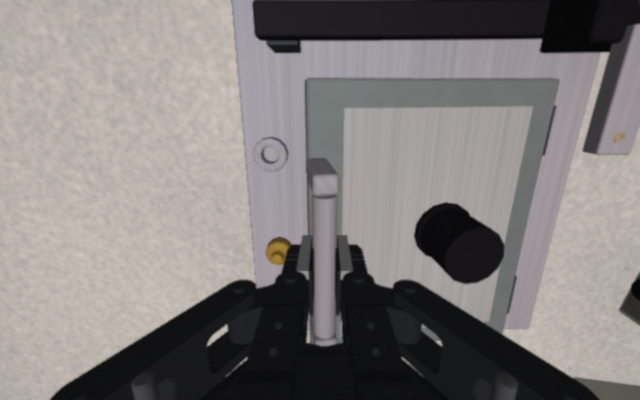

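The cover is clearly raised: the TCP is up 17 mm against 7 mm of play, the force is a steady ~6.5 N, and the scene view shows a gap under the near edge at (170,370). So it isn't caught and the knob stays untouched. Raising it along its arc.

Call:
drive_tool(delta_pos=[[0,2,-4],[0,5,-9],[0,8,-14],[0,11,-19],[0,14,-24],[0,17,-29],[0,21,-33],[0,25,-38],[0,29,-42],[0,33,-46],[0,33,-46],[0,33,-46]], turn=[0,0,0,0,0,0,0,0,0,0,0,0], gripper=[1,1,1,1,1,1,1,1,1,1,1,1])

```text
time_s: 8.32
eef_pos: [0.5116, -0.0705, 0.1675]
tcp_rot: [[-0.156, 0.988, 0.012], [0.988, 0.156, 0.001], [-0.001, 0.012, -1.0]]
force: [9.4, 1.5, -13.7]
grip_width: 0.01
```

The radial force of ~16 N toward the hinge says my path runs about 1 mm outside the true arc. Shifting it inward for the rest.

Call:
drive_tool(delta_pos=[[0,4,-3],[0,7,-5],[0,10,-7],[0,14,-9],[0,17,-12],[0,19,-13],[0,21,-14],[0,21,-14],[0,21,-14],[0,21,-14],[0,21,-14]], turn=[0,0,0,0,0,0,0,0,0,0,0], gripper=[1,1,1,1,1,1,1,1,1,1,1])

```text
time_s: 9.23
eef_pos: [0.5314, -0.0674, 0.1825]
tcp_rot: [[-0.156, 0.988, 0.011], [0.988, 0.156, 0.0], [-0.002, 0.011, -1.0]]
force: [-12.7, 1.1, 15.3]
grip_width: 0.0099
```

```bash
python3 - <<'E'
from h import *
s=arm.get_state();print(s["time_s"],s["eef_pos"],s["force"],s["moment"],s["grip_width"],s["joint_vel"])
b=s["eef_pos"]-s["tcp_rot"][:,2]*.0147
r=(b-ch(.07,0,.075));x=r[:2]@[.9877,.1564];z=r[2]
print("r",np.hypot(x,z),"theta",np.arctan2(.044,.14) and np.arctan2(z,-x)-np.arctan2(.044,.14))
im,d=arm.get_image("scene");cv2.imwrite("pics/s5.png",cv2.resize(im[165:265,250:375],None,fx=6,fy=6,interpolation=cv2.INTER_CUBIC))
im,d=arm.get_image("wrist");cv2.imwrite("pics/w5.png",im)
E
```

```text
9.2333 [ 0.5314 -0.0674  0.1825] [-12.6623   1.0696  15.2975] [ 0.2118  2.5353 -0.0356] 0.009866967341638106 [ 0.0008 -0.0011  0.0005  0.0012  0.0006 -0.0015  0.0016]
r 0.1456636092843467 theta 0.6907996929562372
```

View pics/s5.png

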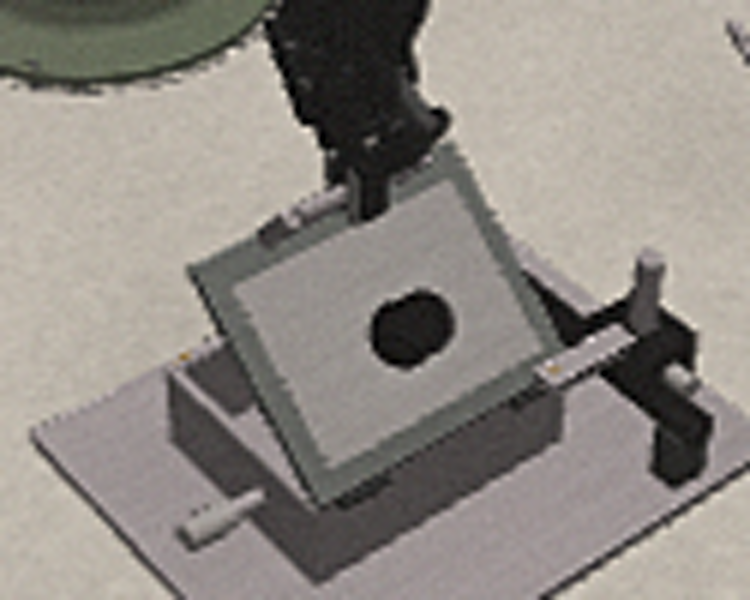

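View pics/w5.png

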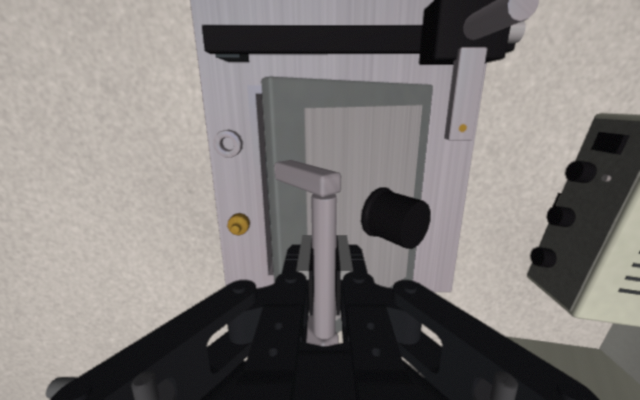

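The cover stands at ≈0.69 rad, gripped by its bar and at rest. It's now pressed slightly inward (about 20 N), so I'll ease that off.

Call:
drive_tool(delta_pos=[[0,-0.5,-0.5],[0,-0.5,-0.5],[0,-0.5,-0.5],[0,-0.5,-0.5],[0,-0.5,-0.5],[0,-0.5,-0.5]], turn=[0,0,0,0,0,0], gripper=[1,1,1,1,1,1])

```text
time_s: 9.83
eef_pos: [0.5312, -0.0674, 0.1829]
tcp_rot: [[-0.156, 0.988, 0.011], [0.988, 0.156, 0.0], [-0.001, 0.011, -1.0]]
force: [5.8, 1.7, -12.2]
grip_width: 0.0099
```

```bash
python3 - <<'E'
from h import *
s=arm.get_state();print(s["time_s"],s["eef_pos"],s["force"],s["grip_width"],abs(s["joint_vel"]).max())
im,d=arm.get_image("scene");cv2.imwrite("pics/s6.png",im)
s2=arm.get_state();print(s2["eef_pos"]-s["eef_pos"],s2["force"])
a=cv2.imread("pics/scene0.png");D=cv2.absdiff(a,im).max(2);D=cv2.GaussianBlur(D,(5,5),0)
for n,(u,v) in dict(tweezers=(376,178),bottle=(432,200),tray=(208,265),driver=(192,228),dish=(404,190),jar=(214,309)).items(): print(n,D[v-15:v+15,u-15:u+15].max())
E
```

```text
9.8333 [ 0.5312 -0.0674  0.1829] [  5.8375   1.6688 -12.2389] 0.009940950796276583 0.001049046860110489
[-0.      0.0001  0.    ] [  5.6121   1.6996 -12.4572]
tweezers 8
bottle 8
tray 9
driver 9
dish 8
jar 9
```

View pics/s6.png

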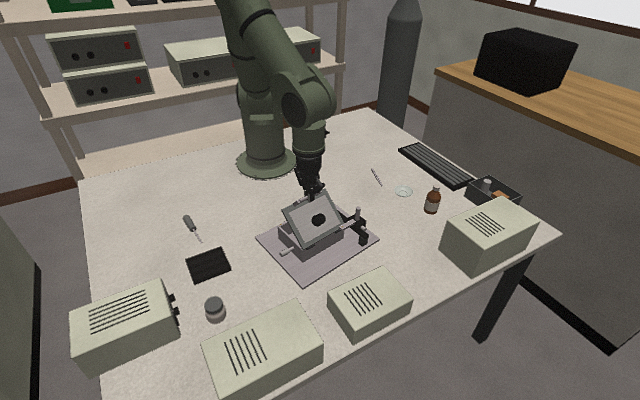

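The picture shows the cover open at (315,218) and held by the gripper, with the carriage back at (358,215) and the bystanders where they started. The arm is still, so I'm handing in.

```bash
python3 -c "
from bench import arm
arm.close_job()"
```

```text
the job is handed in; nothing more can be done
```

The chamber is open: the cover is held by its bar at about 0.69 rad (roughly 40°), with the carriage clear behind it. I handed the job in at about 9.9 s of robot time; no verdict comes back.

- **Carriage:** I pushed it back by its post to about 0.142–0.145 m, from tool travel and the scene camera. The pictures show its arm past the hinge edge.
- **Tug:** I gripped the bar and pulled up. The cover rose 17 mm, well past the 7 mm of play, on a steady pull of about 6.5 N down. So it was not caught, and I left the knob alone.
- **Final hold:** Before hand-in the arm was still, gripping the bar at 50 N. The angle is worked out from the tool position, not read from the joint.
- **Bystanders:** The six on the table look unchanged between the first and last scene pictures. For the puck and collar I only looked at the wrist pictures, where both still sit in front of the box; I did not measure them.

**Checks that disagreed:**
- The bar's computed distance from the hinge was 145.7 mm against 146.8 mm nominal, about 1 mm off.
- While raising, the bar pushed back with about 16–20 N along the arc's radius, first one way, then the other.
- After a small correction about 14 N was left at the hand, mostly downward.
- The gripper read 10 mm open on the 12 mm bar.

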